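# Fit the blender cup onto its base and hold it pressed

### The arm

A 6-joint arm with a two-finger parallel gripper is mounted at the origin on the work surface. World frame = base frame: x ahead of the robot, y to its left, z up, the work surface at z = 0. Lengths are in m, angles in rad, forces in N, time in s.
With the tool pointing down it reaches from about 0.325 to 0.9 m from the base axis. Payload 6.1 kg.
Tool frame: the origin (TCP) lies at the very end of the fingers, on their centre line; the grasp point (between the pads) lies 19 mm behind it; z points along the fingers, y is the line along which they close (so a half turn about z gives the same grasp; the last joint's range is limited). The gripper opens to 87 mm and grips with 3 to 60 N. Pads are 19 mm wide; open, the fingers measure 117 mm over their backs; the gripper's body (75 mm by 190 mm) begins 51 mm behind the grasp point.
Start: joints at [-1.287, 0.22, 1.526, -0, 1.395, -0.126], TCP at [0.249, -0.573, 0.223] pointing down, gripper open.
Joint ranges: [-2.98, 2.98], [-0.91, 2.08], [0.09, 2.57], [-1.24, 4.39], [0.2, 2.65], [-2.68, 2.68]. Speed limits (rad/s): [2.57, 2.57, 3.01, 3.14, 3.14, 3.14].

### API

Orientations are given as a unit quaternion [w, x, y, z].
In Python, from station import ctrl gives the robot as it stands. The module is installed in compiled form; this text tells all that it offers.
- The arm moves only by the tool apply_moves, never from a script. Its argument "commands" is a list of rows, each a list of 3 entries, a list of its own where there are three numbers: the shift along the tool's x, y, z in units of 25 mm (1.0 is 25 mm), then the turn, a rotation vector about the tool's x, y, z in units of 6 degrees (1.0 is 6 degrees), then the opening, from -1 (shut) to 1 (fully open). In form: [[[dx, dy, dz], [rx, ry, rz], fingers], ...]. A call has 1 to 12 rows; each row is the pose to reach, as a shift and turn from the pose commanded when the call began, along the tool's axes at that moment; what a row does not reach only later rows make up. A row lasts 1/8 s, in which the tool goes at most 62.5 mm and 10.7 degrees, less where a joint would pass 70% of its speed; a pose out of reach is approached as far as the arm can. A call with a gripper value outside its range is refused whole. The fingers move at their own pace and stop on an object; "force" is the grip in N (left out, the last holds). Time passes only in rows, so rows that repeat a pose let the fingers close. It gives the time, the measured TCP pose, the force, the opening and the grip force at its end, in the units of the state.
- ctrl.read_state(): the state, without advancing time (a new reading comes with each control period).
- ctrl.camera(name): name is "scene" or "top" or "wrist"; returns the picture (400x640x3 uint8, blue, green, red); there is no depth.
- ctrl.camera_info(name): a dict with "fovy" (degrees; the focal length in pixels is half the picture's height over the tangent of half this angle, whatever the lens; pixels are square), "cx", "cy" (the principal point, pixels), "cam_to_world" (4x4, takes a point from camera to world coordinates). Camera axes: x right, y down, z forward; pixel columns grow to the right and rows downward; lengths in m; the calibration is good to about 2 mm. The wrist camera is an equidistant fisheye: a pixel r from the principal point sees the ray r / f radians off the axis. A picture is of the moment at which its call begins: read the wrist's pose just before it. camera_info takes no time and is no camera call; for the wrist camera it gives the pose at the moment of the call.
- ctrl.finish_job(): hands the job in; it is judged then, once.
Trained networks look in the newest picture that a camera, given by its name, has taken for a name from the list of things; names that differ only in an ending like _2 or _b are one class to them, and where a whole thing is asked for, a point or a joint stands for the part that bears it (a point fixed in the world has none). Each returns a list of dicts, best first, with "conf" (0 to 1); they miss things now and then, are a little off and sometimes report something else, mostly with a low value. They report only what shows in the picture. A call takes as long as a camera call.
- ctrl.search_frame(camera, name): "location" ([column, row] in pixels, amid what is visible of it).
- ctrl.regions_of(camera, name): "region" (400x640 bool, what is visible of it) and "location" ([column, row] in pixels, amid what is visible of it).
- ctrl.landmark_of(camera, name): "location" ([column, row] in pixels: a listed point, or the origin of a listed thing).
The state is a dict: "time": time; "joint_positions": joint angles; "joint_vel": joint speeds; "joint_efforts": joint torques, N m; "position": TCP position; "tool_rot": TCP orientation; "force": force on the tool from outside, world axes, zero at the start; "moment": the same for the moment, N m; "grip_width": finger opening in m; "gripper_force": force on a finger pad.
Only numpy, scipy, OpenCV 4.12 (cv2) and the standard library are available. Lean on these libraries where they do the work, as an engineer would, in place of code of your own. Each camera call takes 0.05 s, during which the arm holds its last target. There are 200 camera calls.

### The job

Lift the closed blender cup (its red fin is the handle) and keep it upright, turn it until its four red lugs line up with the four keyways in the well of the blue blender base, and slide it straight down. Then press it fully home, so that the yellow spring seat under it is down at its stop, and finish while still gripping the cup and pressing it down: the blender only runs while the cup is held down. Leave the other things on the table where they are.

Things in the scene. Friction and masses are not known exactly. Their poses are not given: they have to be found in the camera images.
- cup: Closed grey blender cup standing upright, loose, 0.18 to 0.35 kg. Origin at the centre of its underside, z up its axis. Body 54 mm in diameter, foot edge bevelled; black cap 55 mm in diameter, its top 106 mm above the underside. A red fin stands on the cap, four red lugs stick out around the foot.
- cup_grip (a point): Middle of the red fin, on the cup's axis, 126 mm above the underside; axes as the cup's. The fin is 46 mm long along the cup's x, 16 mm thick along y, and spans 106 to 139 mm above the underside.
- cup_lug (a point): Outer top end of the lug on the cup's +x side, 36 mm from the axis. Equal lugs point along +x, -x, +y and -y of the cup: each reaches 36 mm from the axis, is 11 mm wide and spans 0 to 14 mm above the underside. Any of the four quarter turns fits.
- base: Blender base, fixed: blue round housing 132 mm in diameter at the foot, white round upper part 119 mm in diameter, flat top 80 mm above the table with the well in it. Origin at the centre of its underside, z up. Black panel with a green lamp on its -x side.
- socket (a point): Centre of the well's mouth, on the base's axis, level with the flat top (80 mm above the table); axes as the base's, z up. The well is round, 58 mm in diameter, 28 mm deep.
- keyway (a point): Outer end, at the top, of the keyway on the base's +x side, 40 mm from the axis. Equal keyways run from the well along +x, -x, +y and -y of the base, each 15 mm wide, open at the top, 28 mm deep.
- seat (a joint): Travel of the yellow round spring seat (48 mm diameter) in the well, m: 0 at rest, grows as it is pressed down, hard stop at 0.008. 5 N starts it, 11.4 N holds it at the stop, more than the cup's weight; it springs back when let go. Only a cup with its lugs in the keyways reaches it; out of line, the cup rests on the flat top.
- seat_top (a point): Centre of the yellow seat's top face, on which the cup's underside bears: 12 mm below the well's mouth at rest, 20 mm at the stop.
- drink_cup: beige open plastic drinking cup, 72 mm rim diameter, 95 mm tall; bystander, loose, origin at the centre of its underside.
- coffee_jar: amber jar with a green cap, 68 mm diameter, 110 mm tall; bystander, loose, origin at the centre of its underside.
- milk_can: steel can with a blue band, 64 mm diameter, 85 mm tall; bystander, loose, origin at the centre of its underside.
- note_block: block of note paper, 74 x 74 x 30 mm, to the left of the base; bystander, loose, origin at the centre of its underside.

How it is judged:
On the way, in this order (a step that is already met when the one before it is completed fails the run):
1. the cup is lifted clear of the table in the fingers, upright (height (world z) of cup above 0.03 m and contact force between the fingers and cup above 1 N and angle between cup's own z axis and vertical below 0.3 rad), for 0.2 s.
2. the lugs are in the keyways: the cup's foot is at least 8 mm down in the well, upright and centred (horizontal distance between cup and socket below 0.005 m and angle between cup's own z axis and vertical below 0.1 rad and (angle between the x axis of cup and the x axis of socket, either way round below 0.12 rad or angle between the y axis of cup and the x axis of socket, either way round below 0.12 rad) and z of cup in the frame of socket below -0.008 m), for 0.1 s.
At the end, for the whole second after the job is handed in: For the last second the cup is upright (0.1 rad), centred (5 mm), lugs in line with the keyways (0.12 rad), foot 17.5 mm or more below the mouth, seat pressed 6.5 mm or more of 8, over 6 N on the base, at rest, fingers still on the cup (over 3 N) (horizontal distance between cup and socket below 0.005 m and angle between cup's own z axis and vertical below 0.1 rad and (angle between the x axis of cup and the x axis of socket, either way round below 0.12 rad or angle between the y axis of cup and the x axis of socket, either way round below 0.12 rad) and z of cup in the frame of socket below -0.0175 m and value of joint seat above 0.0065 m and contact force between the fingers and cup above 3 N and contact force between cup and base above 6 N and linear speed of cup below 0.02 m/s); the arm keeps its last pose, push and grip.
It fails at once if the cup is tipped more than 0.5 rad (angle between cup's own z axis and vertical above 0.5 rad).
It fails at once if the drink cup is pushed more than 30 mm or tipped over (distance of drink_cup from where it was at the start of the episode above 0.03 m or angle between drink_cup's own z axis and vertical above 0.5 rad).
It fails at once if the coffee jar is pushed more than 30 mm or tipped over (distance of coffee_jar from where it was at the start of the episode above 0.03 m or angle between coffee_jar's own z axis and vertical above 0.5 rad).
It fails at once if the milk can is pushed more than 30 mm or tipped over (distance of milk_can from where it was at the start of the episode above 0.03 m or angle between milk_can's own z axis and vertical above 0.5 rad).
It fails at once if the note block is pushed more than 30 mm or tipped over (distance of note_block from where it was at the start of the episode above 0.03 m or angle between note_block's own z axis and vertical above 0.5 rad).
It also fails if it takes over 38 s, if anything falls off the work surface, if the arm or the gripper's body presses on something with over 40 N, if the wrist force passes 120 N, or if a joint passes its speed limit or range.

## Working session

There is one attempt and no reset: what is moved stays moved. The work goes in short steps, Python scripts to look and compute and a tool call to move; the robot and the scene stay as the last step left them, time stands still between calls to the robot, and variables do not carry over. Pictures are saved under pics/ and viewed, at most 10 in all, crops included, and the job is handed in when it is done.

Besides the shell and the picture viewer there is one more tool, called after ">>>" by a JSON object that holds its "fn" and its "kwargs", one argument or row to a line. apply_moves: Moves the arm, as the interface text tells. Its arguments: {"type":"object","properties":{"commands":{"type":"array","items":{"type":"array"}},"force":{"type":"number"}},"required":["commands"]}

```bash
mkdir -p pics
cat > h.py <<'E'
import numpy as np, cv2
from station import ctrl
def ray(cam,px,info=None):
    i=info or ctrl.camera_info(cam); f=200/np.tan(np.radians(i['fovy'])/2)
    u=(px[0]-i['cx']);v=(px[1]-i['cy'])
    if cam=='wrist':
        r=np.hypot(u,v);t=r/f;d=np.array([u/r*np.sin(t),v/r*np.sin(t),np.cos(t)]) if r>0 else np.array([0,0,1.])
    else: d=np.array([u/f,v/f,1.])
    M=np.array(i['cam_to_world']); d=M[:3,:3]@d
    return M[:3,3],d/np.linalg.norm(d)
def at_z(cam,px,z,info=None):
    o,d=ray(cam,px,info); return o+d*(z-o[2])/d[2]
E
python3 - <<'E'
from h import *
s=ctrl.read_state();print(s['position'],s['tool_rot'],s['time'])
for c in ['top','scene']:
    im=ctrl.camera(c);cv2.imwrite(f'pics/{c}0.png',im)
    i=ctrl.camera_info(c);print(c,i['fovy'],np.round(i['cam_to_world'],3).tolist())
    for n,z in [('cup_grip',.126),('cup_lug',.014),('cup',0),('socket',.08),('keyway',.08),('seat_top',.068),('base',0),('drink_cup',0),('coffee_jar',0),('milk_can',0),('note_block',0)]:
        for r in ctrl.landmark_of(c,n)[:2]:
            print(n,round(r['conf'],2),np.round(r['location'],1),np.round(at_z(c,r['location'],z),4))
E
```

```text
[ 0.24884529 -0.5726636   0.2214481 ] [-9.44270898e-04  9.79083511e-01  2.03456587e-01 -6.34409158e-05] 0.0
top 56.21282628024356 [[-0.003, -0.995, 0.097, 0.531], [-1.0, 0.003, 0.004, 0.088], [-0.005, -0.097, -0.995, 0.996], [0.0, 0.0, 0.0, 1.0]]
cup_grip 0.79 [457.  260.6] [ 0.4853 -0.231   0.126 ]
cup_lug 0.59 [455.4 248.4] [ 0.5108 -0.2692  0.014 ]
cup 0.9 [440.  258.1] [ 0.4852 -0.2329  0.    ]
socket 0.75 [315.5 241.4] [0.53   0.0942 0.08  ]
keyway 0.65 [314.6 218.4] [0.5861 0.0963 0.08  ]
seat_top 0.51 [316.1 235. ] [0.5457 0.0928 0.068 ]
base 0.93 [315.2 237.4] [0.5404 0.0955 0.    ]
drink_cup 0.57 [422.3 151.8] [ 0.7704 -0.1949  0.    ]
drink_cup 0.5 [457.8 259.1] [ 0.4825 -0.2795  0.    ]
coffee_jar 0.91 [287.1 140.4] [0.8034 0.1712 0.    ]
coffee_jar 0.42 [441.7 254.1] [ 0.4957 -0.2377 -0.    ]
milk_can 0.55 [336.6 159.7] [0.7495 0.0371 0.    ]
note_block 0.69 [197.8 260.6] [0.4803 0.4054 0.    ]
scene 55.96643657185093 [[-0.766, 0.401, -0.503, 1.12], [0.643, 0.474, -0.602, 0.705], [-0.003, -0.784, -0.621, 0.732], [0.0, 0.0, 0.0, 1.0]]
cup_grip 0.9 [286.1 137.8] [ 0.4843 -0.2313  0.126 ]
cup_lug 0.83 [276.3 162.7] [ 0.5025 -0.277   0.014 ]
cup_lug 0.22 [290.2 169.4] [ 0.4907 -0.2095  0.014 ]
cup 0.87 [289.9 168.6] [ 0.4761 -0.2322  0.    ]
cup 0.5 [435.9 274. ] [0.4852 0.4029 0.    ]
socket 0.87 [344.9 195.9] [0.5115 0.0885 0.08  ]
keyway 0.81 [331.2 203.8] [0.5658 0.0906 0.08  ]
seat_top 0.5 [340.2 202.8] [0.5329 0.0924 0.068 ]
base 0.82 [340.5 222.3] [0.5352 0.0993 0.    ]
base 0.19 [338.1 201.8] [0.4743 0.0216 0.    ]
drink_cup 0.72 [216.7 209.9] [ 0.7872 -0.19    0.    ]
coffee_jar 0.72 [289.  282.9] [0.7874 0.1856 0.    ]
milk_can 0.77 [271.  240.7] [ 0.7364  0.0316 -0.    ]
milk_can 0.27 [218.2 210.9] [ 0.786  -0.1826  0.    ]
note_block 0.93 [435.6 270.8] [0.477  0.3958 0.    ]
```

Run:
```python
import cv2,numpy as np
a=cv2.imread('pics/top0.png');b=cv2.imread('pics/scene0.png')
A=cv2.resize(a[190:290,400:500],None,fx=4,fy=4,interpolation=2);B=cv2.resize(a[190:290,265:365],None,fx=4,fy=4,interpolation=2)
cv2.imwrite('pics/c1.png',np.hstack([A,B]))
```

```text
(no output)
```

View pics/c1.png

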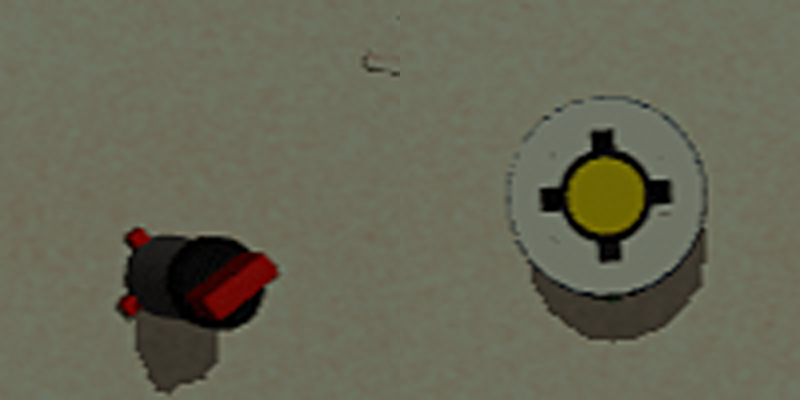

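View pics/scene0.png

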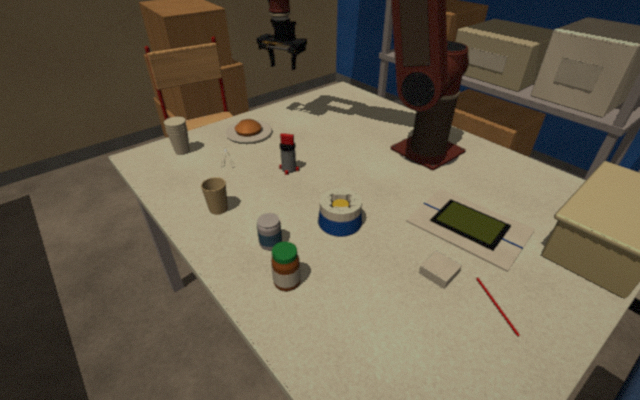

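The top crop shows the fin at pixel (460, 261), running at about -53° in the world. The well is at (316, 239), with keyways turned about +4°. In the scene view the cup (288, 155) and base (340, 213) stand clear of the bystanders. I'll hover over the cup with the tool's y axis across the fin.

>>> {"fn": "apply_moves", "kwargs": {
  "commands": [
    [[10.1,-8.8,0],[0,0,-17.2],1],
    [[10.1,-8.8,0],[0,0,-17.2],1],
    [[10.1,-8.8,0],[0,0,-17.2],1],
    [[10.1,-8.8,0],[0,0,-17.2],1],
    [[10.1,-8.8,0],[0,0,-17.2],1],
    [[10.1,-8.8,0],[0,0,-17.2],1],
    [[10.1,-8.8,0],[0,0,-17.2],1],
    [[10.1,-8.8,0],[0,0,-17.2],1],
    [[10.1,-8.8,0],[0,0,-17.2],1],
    [[10.1,-8.8,0],[0,0,-17.2],1],
    [[10.1,-8.8,0],[0,0,-17.2],1],
    [[10.1,-8.8,0],[0,0,-17.2],1]
  ],
  "force": 50
}}

```text
time: 2.7
position: [0.3929, -0.2709, 0.2226]
tool_rot: [0.0, 0.45, 0.893, -0.0]
force: [0.5, -0.3, 0.2]
grip_width: 0.087
gripper_force: 0.0
```

Run:
```python
from h import *
from scipy.spatial.transform import Rotation as R
s=ctrl.read_state();q=s['tool_rot'];M=R.from_quat(q,scalar_first=True).as_matrix();print(s['position'],s['time'],M.round(3).tolist(),'yyaw',np.degrees(np.arctan2(M[1,1],M[0,1])))
i=ctrl.camera_info('wrist');im=ctrl.camera('wrist');cv2.imwrite('pics/w1.png',im)
print(i['fovy'],np.round(i['cam_to_world'],3).tolist())
for n,z in [('cup_grip',.126),('cup_lug',.014),('cup',0)]:
    for r in ctrl.landmark_of('wrist',n)[:2]: print(n,r['conf'],r['location'],at_z('wrist',r['location'],z,i))
```

```text
[ 0.39294067 -0.27088779  0.22259675] 2.7 [[-0.595, 0.803, 0.0], [0.803, 0.595, -0.0], [-0.0, 0.0, -1.0]] yyaw 36.54537366238189
65.70646984690485 [[0.804, 0.573, 0.16, 0.349], [0.595, -0.774, -0.217, -0.212], [-0.001, 0.27, -0.963, 0.385], [0.0, 0.0, 0.0, 1.0]]
cup_grip 0.56 [419.2, 221.0] [ 0.48239874 -0.23322575  0.126     ]
cup_lug 0.9 [389.1, 219.2] [ 0.50465967 -0.26491162  0.014     ]
cup 0.62 [389.0, 192.1] [ 0.48588416 -0.23822473  0.        ]
```

View pics/w1.png

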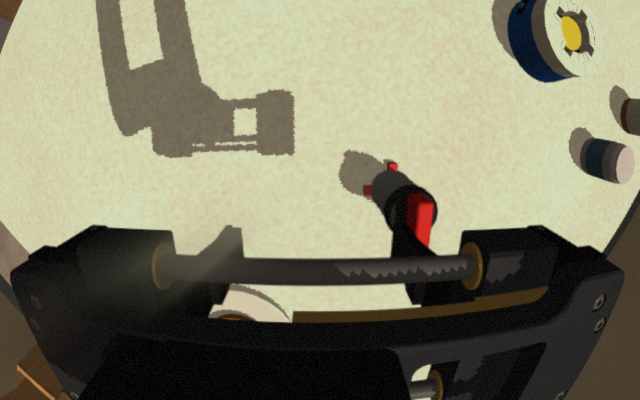

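The wrist view shows the fin at (423, 220), almost in line with the fingers, with the arm still 0.1 m short. I'll continue to above the cup.

>>> {"fn": "apply_moves", "kwargs": {
  "commands": [
    [[-0.9,3.9,0],[0,0,0],1],
    [[-0.9,3.9,0],[0,0,0],1],
    [[-0.9,3.9,0],[0,0,0],1],
    [[-0.9,3.9,0],[0,0,0],1]
  ]
}}

```text
time: 3.4
position: [0.4841, -0.2307, 0.2222]
tool_rot: [-0.001, 0.449, 0.894, -0.0]
force: [-0.0, -0.0, -0.0]
grip_width: 0.0869
gripper_force: 0.0
```

```bash
cat >> h.py <<'E'
from scipy.spatial.transform import Rotation as R
def tool():
    s=ctrl.read_state();M=R.from_quat(s['tool_rot'],scalar_first=True).as_matrix()
    print('tcp',np.round(s['position'],4),'t',s['time'],'yyaw',np.degrees(np.arctan2(M[1,1],M[0,1])),'F',np.round(s['force'],1),'grip',s['grip_width'],s['gripper_force'],'tilt',M[:,2].round(3))
    return np.array(s['position']),M
def units(target):
    p,M=tool(); print('units',np.round(M.T@(np.array(target)-p)/.025,2))
E
python3 - <<'E'
from h import *
tool()
i=ctrl.camera_info('wrist');im=ctrl.camera('wrist')
for n,z in [('cup_grip',.126),('cup_lug',.014),('cup',0)]:
    for r in ctrl.landmark_of('wrist',n)[:2]: print(n,r['conf'],r['location'],at_z('wrist',r['location'],z,i))
cv2.imwrite('pics/w2.png',cv2.resize(im[160:400,260:500],None,fx=2.5,fy=2.5,interpolation=2))
t=cv2.imread('pics/top0.png')
for c,I,inf in [('top',t,ctrl.camera_info('top')),('wrist',im,i)]:
    b=I.astype(int);m=((b[...,2]>90)&(b[...,1]<50)&(b[...,0]<60)).astype(np.uint8)
    n,l,st,ce=cv2.connectedComponentsWithStats(m)
    for k in range(1,n):
        if st[k,4]>20: 
            P=np.array([at_z(c,(x,y),.139,inf)[:2] for y,x in zip(*np.where(l==k))],np.float32)
            print(c,st[k],ce[k].round(1),P.mean(0),cv2.minAreaRect(P))
E
```

```text
tcp [ 0.4841 -0.2307  0.2222] t 3.4 yyaw 36.6908507715792 F [-0. -0. -0.] grip 0.08689916326009954 0.0 tilt [-0.001  0.    -1.   ]
cup_grip 0.82 [314.4, 202.2] [ 0.48460113 -0.23571208  0.126     ]
cup_lug 0.62 [541.8, 19.5] [0.60435102 0.15186537 0.014     ]
cup 0.83 [310.3, 175.3] [ 0.48101327 -0.24142005  0.        ]
cup 0.56 [546.1, 18.6] [ 6.15964321e-01  1.73148992e-01 -5.55111512e-17]
top [115 254  55  30 113] [142.  268.3] [0.47047728 0.48740003] ((0.470472127199173, 0.48746347427368164), (0.14141684770584106, 0.003999238833785057), 63.06489181518555)
top [452 254  18  15 114] [460.  261.1] [ 0.48479947 -0.23304904] ((0.4847680926322937, -0.2329619973897934), (0.013333736918866634, 0.042636435478925705), 36.402435302734375)
wrist [311 145   7   8  44] [314.2 148.4] [ 0.45561802 -0.19673099] ((0.45556819438934326, -0.19690729677677155), (0.0047757732681930065, 0.00562803540378809), 36.62037658691406)
wrist [287 170   6   7  24] [289.3 172.2] [ 0.45098126 -0.22424425] ((0.4508076310157776, -0.22445155680179596), (0.0051405178382992744, 0.003912544809281826), 73.44454956054688)
wrist [306 177  19  51 617] [314.4 198.1] [ 0.48037884 -0.22978492] ((0.48292651772499084, -0.232505664229393), (0.015126724727451801, 0.04333607107400894), 36.757293701171875)
```

View pics/w2.png

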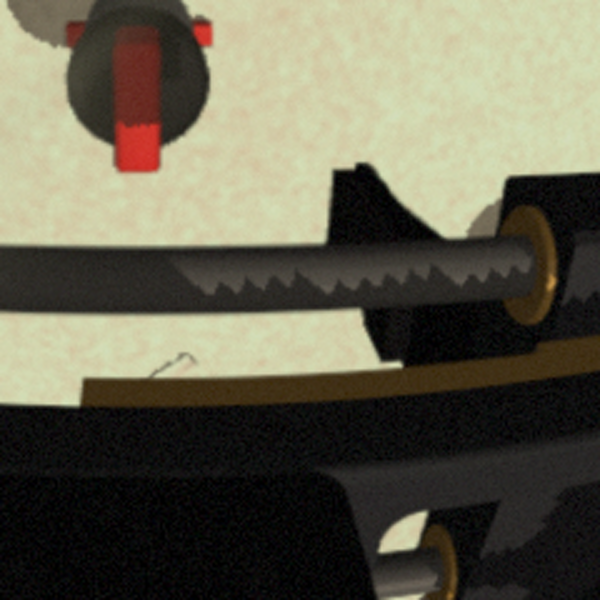

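The fin (crop 138, 105) is square to the fingers at 36.7° and sits within 2 mm of the tool axis. I'll descend and grip.

>>> {"fn": "apply_moves", "kwargs": {
  "commands": [
    [[-0.07,0,2.0],[0,0,0],1],
    [[-0.07,0,3.5],[0,0,0],1],
    [[-0.07,0,4.4],[0,0,0],1],
    [[-0.07,0,4.4],[0,0,0],1],
    [[-0.07,0,4.4],[0,0,0],-1],
    [[-0.07,0,4.4],[0,0,0],-1],
    [[-0.07,0,4.4],[0,0,0],-1],
    [[-0.07,0,4.4],[0,0,0],-1],
    [[-0.07,0,4.4],[0,0,0],-1],
    [[-0.07,0,4.4],[0,0,0],-1]
  ],
  "force": 50
}}

```text
time: 4.85
position: [0.4856, -0.232, 0.1125]
tool_rot: [-0.0, 0.449, 0.894, 0.0]
force: [-0.3, 0.3, 0.8]
grip_width: 0.0349
gripper_force: 0.0
```

Run:
```python
from h import *
tool()
t=cv2.imread('pics/top0.png').astype(int);inf=ctrl.camera_info('top')
sub=np.zeros(t.shape[:2],bool);sub[210:270,285:345]=1
yel=sub&(t[...,2]>70)&(t[...,1]>60)&(t[...,0]<40)
P=np.array([at_z('top',(x,y),.068,inf)[:2] for y,x in zip(*np.where(yel))]);print('seat',P.mean(0),yel.sum())
# white top disc
wh=(sub&(t.min(2)>95)).astype(np.uint8);print(wh.sum())
# dark well+keyways
ys,xs=np.where(sub); 
W=np.array([at_z('top',(x,y),.08,inf)[:2] for y,x in zip(ys,xs)]);dk=t[ys,xs].max(1)<45
c=np.array([.538,.094])
for _ in range(10):
    v=W-c;r=np.hypot(*v.T);k=dk&(r>.031)&(r<.041);a=np.arctan2(v[:,1],v[:,0])
    ph=np.angle(np.exp(4j*a[k]).sum())/4
    e=[]
    # centre from lateral position of keyways
    rows=[];rhs=[]
    for j in range(4):
        th=ph+j*np.pi/2;n=np.array([-np.sin(th),np.cos(th)])
        kk=k&(np.abs(np.angle(np.exp(1j*(a-th))))<.5);rows.append(n);rhs.append((v[kk]@n).mean())
    dc=np.linalg.lstsq(np.array(rows),np.array(rhs),rcond=None)[0];c=c+dc*.7
print('keyways',c,np.degrees(ph),k.sum(),rhs)
```

```text
tcp [ 0.4856 -0.232   0.1125] t 4.85 yyaw 36.67951216985532 F [-0.3  0.3  0.8] grip 0.034878055192957634 0.0 tilt [-0.  0. -1.]
seat [0.53717314 0.09294952] 292
1391
keyways [0.53709961 0.09298696] 3.521816102406458 77 [np.float64(0.00017381978596788818), np.float64(-0.0001843363144846047), np.float64(0.00017380064854593576), np.float64(-0.0001843701311917795)]
```

>>> {"fn": "apply_moves", "kwargs": {
  "commands": [
    [[0,0,0],[0,0,0],-1],
    [[0,0,0],[0,0,0],-1],
    [[0,0,0],[0,0,0],-1],
    [[0,0,0],[0,0,0],-1],
    [[0,0,-1.0],[0,0,0],-1],
    [[0,0,-2.5],[0,0,0],-1],
    [[0,0,-4.5],[0,0,0],-1],
    [[0,0,-5.0],[0,0,0],-1],
    [[0,0,-5.0],[0,0,0],-1],
    [[0,0,-5.0],[0,0,0],-1]
  ]
}}

```text
time: 6.1
position: [0.4844, -0.2313, 0.2348]
tool_rot: [-0.002, 0.449, 0.894, 0.0]
force: [-0.3, 0.4, -3.4]
grip_width: 0.0158
gripper_force: 49.8
```

Run:
```python
from h import *
units([.537,.093,.235])
```

```text
tcp [ 0.4844 -0.2313  0.2348] t 6.1 yyaw 36.678989260136 F [-0.3  0.4 -3.4] grip 0.015819503221225162 49.82835066388361 tilt [-0.004  0.002 -1.   ]
units [9.15 9.43 0.02]
```

>>> {"fn": "apply_moves", "kwargs": {
  "commands": [
    [[9.15,9.43,0],[0,0,5.53],-1],
    [[9.15,9.43,0],[0,0,5.53],-1],
    [[9.15,9.43,0],[0,0,5.53],-1],
    [[9.15,9.43,0],[0,0,5.53],-1],
    [[9.15,9.43,0],[0,0,5.53],-1],
    [[9.15,9.43,0],[0,0,5.53],-1],
    [[9.15,9.43,0],[0,0,5.53],-1],
    [[9.15,9.43,0],[0,0,5.53],-1],
    [[9.15,9.43,0],[0,0,5.53],-1],
    [[9.15,9.43,0],[0,0,5.53],-1]
  ]
}}

```text
time: 7.35
position: [0.538, 0.0911, 0.2374]
tool_rot: [-0.0, 0.686, 0.728, -0.0]
force: [-0.3, -0.6, -3.9]
grip_width: 0.0159
gripper_force: 49.9
```

Run:
```python
from h import *
units([.537,.093,.235])
i=ctrl.camera_info('wrist');im=ctrl.camera('wrist')
for n,z in [('cup_grip',.250),('cup_lug',.136),('socket',.08),('keyway',.08)]:
    for r in ctrl.landmark_of('wrist',n)[:2]: print(n,r['conf'],r['location'],at_z('wrist',r['location'],z,i))
S=ctrl.camera('scene')
cv2.imwrite('pics/w3.png',np.hstack([cv2.resize(im[60:260,220:420],(400,400)),cv2.resize(S[120:240,280:400],(400,400))]))
```

```text
tcp [0.538  0.0911 0.2374] t 7.35 yyaw 3.400728854432436 F [-0.3 -0.6 -3.9] grip 0.015853112958238474 49.872295337263495 tilt [-0. -0. -1.]
units [ 0.08 -0.04  0.1 ]
cup_grip 0.84 [317.3, 254.1] [0.53806763 0.0903083  0.25      ]
cup_grip 0.23 [311.6, 179.2] [0.53282183 0.13105682 0.25      ]
socket 0.55 [314.2, 178.7] [0.53480356 0.09363997 0.08      ]
socket 0.34 [454.2, 217.2] [0.70122745 0.05852793 0.08      ]
keyway 0.88 [351.1, 178.3] [0.57381516 0.09645197 0.08      ]
keyway 0.67 [494.0, 124.3] [0.73642417 0.17202126 0.08      ]
```

View pics/w3.png

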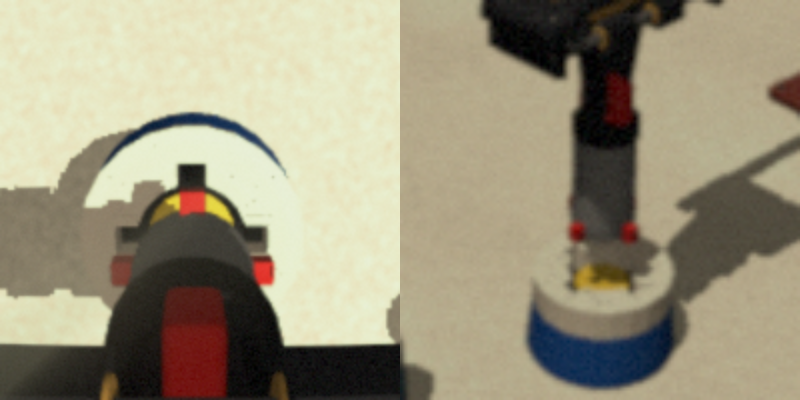

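The forward lug (193, 203) lines up with the far keyway (192, 178), and the side lugs are symmetric. I'll lower to just above the mouth and check fore-aft.

>>> {"fn": "apply_moves", "kwargs": {
  "commands": [
    [[0.08,-0.04,0.7],[0,0,0],-1],
    [[0.08,-0.04,1.3],[0,0,0],-1],
    [[0.08,-0.04,1.3],[0,0,0],-1],
    [[0.08,-0.04,1.3],[0,0,0],-1]
  ]
}}

```text
time: 8.15
position: [0.5369, 0.0942, 0.2048]
tool_rot: [-0.0, 0.685, 0.728, -0.0]
force: [-0.2, 0.7, -3.1]
grip_width: 0.0158
gripper_force: 49.9
```

Run:
```python
from h import *
units([.537,.093,.205])
p,M=tool(); zc=p[2]-.1125
i=ctrl.camera_info('wrist');im=ctrl.camera('wrist');S=ctrl.camera('scene');T=ctrl.camera('top')
for c,I in [('wrist',im),('scene',S),('top',T)]:
    inf=i if c=='wrist' else ctrl.camera_info(c)
    b=I.astype(int);m=((b[...,2]>60)&(b[...,1]<.45*b[...,2])&(b[...,0]<.5*b[...,2])).astype(np.uint8)
    n,l,st,ce=cv2.connectedComponentsWithStats(m)
    for k in range(1,n):
        if st[k,4]>5: 
            w=at_z(c,ce[k],zc+.007,inf)
            if np.hypot(w[0]-.537,w[1]-.093)<.06: print(c,st[k],ce[k].round(1),w.round(4))
o=cv2.resize(im[100:260,220:420],(500,400),interpolation=2);cv2.imwrite('pics/w4.png',np.hstack([o,cv2.resize(S[170:230,310:370],(300,400)[::-1] if 0 else (300,400),interpolation=2)]))
```

```text
tcp [0.5369 0.0942 0.2048] t 8.15 yyaw 3.504953498665327 F [-0.2  0.7 -3.1] grip 0.015801951299064535 49.8725330689922 tilt [-0. -0. -1.]
units [-0.05  0.   -0.01]
tcp [0.5369 0.0942 0.2048] t 8.15 yyaw 3.504953498665327 F [-0.2  0.7 -3.1] grip 0.015801951299064535 49.8725330689922 tilt [-0. -0. -1.]
wrist [310 155  13  12 141] [315.7 160.3] [0.5337 0.1247 0.0993]
wrist [347 188  10  15 127] [351.3 194.7] [0.5676 0.0956 0.0993]
wrist [ 301  204   33   55 1693] [316.7 232. ] [0.5387 0.0577 0.0993]
scene [332 196   4   6  19] [333.3 198.8] [0.5632 0.096  0.0993]
scene [347 196   5   7  27] [348.8 198.7] [0.53   0.123  0.0993]
top [277 207  72  18 990] [312.7 214.9] [0.5934 0.1007 0.0993]
top [277 232  73  18 676] [313.6 241.7] [0.5292 0.0987 0.0993]
```

View pics/w4.png

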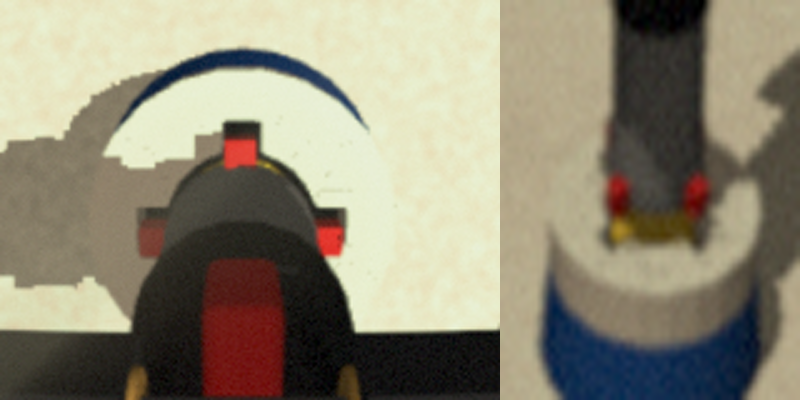

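Run:
```python
from h import *
i=ctrl.camera_info('wrist');f=lambda c,r,z:at_z('wrist',(220+c/2.5,100+r/2.5),z,i)[:2].round(4)
print('key +y L,R outer',f(224,121,.08),f(262,121,.08),'key +x backouter',f(346,207,.08),'key -x backouter',f(137,207,.08))
z=.0923
print('lug +y bottom outer L,R',f(224,138,z),f(257,138,z),'lug +x back-bottom-outer',f(346,226,z),'lug -x',f(137,220,z))
```

```text
key +y L,R outer [0.5282 0.1324] [0.5424 0.1333] key +x backouter [0.5768 0.1024] key -x backouter [0.4967 0.0975]
lug +y bottom outer L,R [0.5288 0.1278] [0.5406 0.1285] lug +x back-bottom-outer [0.5756 0.0979] lug -x [0.4983 0.0956]
```

The cup sits about 1 mm short in +y (0.092 against 0.093), while x and yaw are in line. I'll correct that and slide down.

>>> {"fn": "apply_moves", "kwargs": {
  "commands": [
    [[0.04,0,0],[0,0,0],-1],
    [[0.04,0,0.3],[0,0,0],-1],
    [[0.04,0,0.5],[0,0,0],-1],
    [[0.04,0,0.7],[0,0,0],-1],
    [[0.04,0,0.85],[0,0,0],-1],
    [[0.04,0,0.95],[0,0,0],-1],
    [[0.04,0,0.95],[0,0,0],-1]
  ],
  "force": 60
}}

```text
time: 9.18
position: [0.5368, 0.0951, 0.1811]
tool_rot: [-0.0, 0.685, 0.728, -0.0]
force: [0.5, -1.0, -3.3]
grip_width: 0.0155
gripper_force: 59.9
```

It slid in freely. Now I'll press it home.

>>> {"fn": "apply_moves", "kwargs": {
  "commands": [
    [[0,0,0.1],[0,0,0],-1],
    [[0,0,0.2],[0,0,0],-1],
    [[0,0,0.3],[0,0,0],-1],
    [[0,0,0.36],[0,0,0],-1],
    [[0,0,0.36],[0,0,0],-1],
    [[0,0,0.36],[0,0,0],-1]
  ]
}}

```text
time: 9.93
position: [0.5374, 0.0952, 0.1735]
tool_rot: [0.001, 0.685, 0.728, 0.001]
force: [-2.6, 0.0, 6.4]
grip_width: 0.0155
gripper_force: 59.9
```

>>> {"fn": "apply_moves", "kwargs": {
  "commands": [
    [[0,0,0.06],[0,0,0],-1],
    [[0,0,0.12],[0,0,0],-1],
    [[0,0,0.16],[0,0,0],-1],
    [[0,0,0.16],[0,0,0],-1],
    [[0,0,0.16],[0,0,0],-1],
    [[0,0,0.16],[0,0,0],-1]
  ]
}}

```text
time: 10.68
position: [0.538, 0.0953, 0.1719]
tool_rot: [0.001, 0.685, 0.728, 0.001]
force: [-7.6, -0.5, 18.1]
grip_width: 0.0155
gripper_force: 60.0
```

>>> {"fn": "apply_moves", "kwargs": {
  "commands": [
    [[0,-0.04,0.02],[0,0,0],-1],
    [[0,-0.04,0.02],[0,0,0],-1],
    [[0,-0.04,0.02],[0,0,0],-1],
    [[0,-0.04,0.02],[0,0,0],-1]
  ]
}}

```text
time: 11.18
position: [0.5376, 0.0953, 0.1719]
tool_rot: [0.002, 0.685, 0.728, 0.002]
force: [-6.3, -0.8, 19.7]
grip_width: 0.0161
gripper_force: 59.9
```

Run:
```python
from h import *
tool()
im=ctrl.camera('wrist');S=ctrl.camera('scene')
o=cv2.resize(im[100:260,220:420],(500,400),interpolation=2);cv2.imwrite('pics/w5.png',np.hstack([o,cv2.resize(S[150:240,305:373],(300,400),interpolation=2)]))
tool()
```

```text
tcp [0.5376 0.0953 0.1719] t 11.175 yyaw 3.511495018680984 F [-6.3 -0.8 19.7] grip 0.016082188318582928 59.94222679728409 tilt [ 0.005  0.    -1.   ]
tcp [0.5376 0.0953 0.1719] t 11.275 yyaw 3.507650915103436 F [-7.  -0.6 20. ] grip 0.015570297038449891 59.94214321923209 tilt [ 0.005  0.    -1.   ]
```

View pics/w5.png

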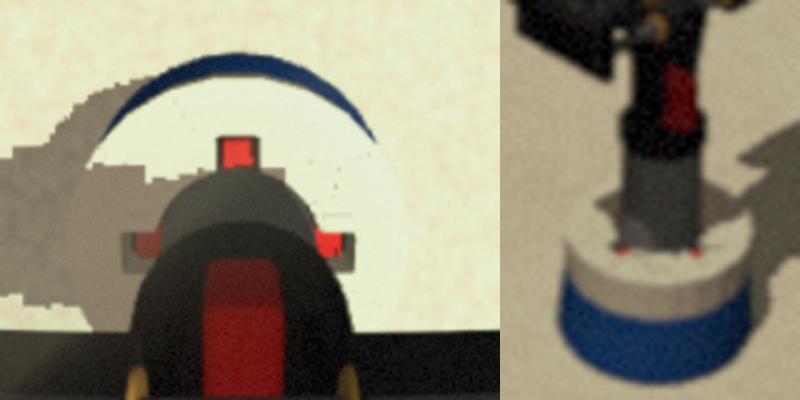

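The lugs sit in the keyways at (238, 152), (147, 240) and (330, 240), below the flat top. The tool height puts the foot 20 mm down, with about 23 N of press held steady, so I'm handing in.

```bash
python3 -c "
from station import ctrl
print(ctrl.finish_job())"
```

```text
the job is handed in; nothing more can be done
None
```

The cup's lugs are in the keyways and it is pressed to about 20 mm below the well's mouth, still gripped at 60 N and held down with about 23 N; the job was handed in at about 11.3 s, and no verdict came back.

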